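# Put the spare hose coupling away in the spring-lid spares case

### The arm

A 6-joint arm with a two-finger parallel gripper is mounted at the origin on the work surface. World frame = base frame: x ahead of the robot, y to its left, z up, the work surface at z = 0. Lengths are in m, angles in degrees, forces in N, time in s.
With the tool pointing down it reaches from about 0.3 to 0.75 m from the base axis. Payload 8.5 kg.
Tool frame: the origin (TCP) lies at the very end of the fingers, on their centre line; the grasp point (between the pads) lies 19 mm behind it (env.hold_point_z is the distance from the TCP to the grasp point, in m); z points along the fingers, y is the line along which they close (so a half turn about z gives the same grasp; the last joint's range is limited). The gripper opens to 85 mm and grips with 20 to 120 N. Pads are 22 mm wide; open, the fingers measure 114 mm over their backs; the gripper's body (76 mm by 85 mm) begins 54 mm behind the grasp point. The pads swing forward as they close: fully open they stand 13 mm farther back than shut.
Start: joints at [-86.305, 21.807, 74.336, -0, 83.858, -12.336], TCP at [0.152, -0.529, 0.231] pointing down, gripper open.
Joint ranges: [-178.18, 178.18], [-50.72, 133.34], [12.68, 142.11], [-81.47, 261.47], [9.98, 163.14], [-165.26, 165.26]. Speed limits (degrees/s): [136.94, 136.94, 180, 180, 180, 180].

### API

Orientations are given as a 3x3 rotation matrix whose columns are the frame's x, y, z axes.
In Python, from rig import env, optics gives the robot as it stands.
- The arm moves only by the shell command python3 -m jog 'ROWS' [OPENING] [FORCE]. ROWS is JSON, a list of rows, each an object with "linear": the shift along the tool's x, y, z in units of 40 mm (1.0 is 40 mm), a list of three; "roll": the turn about the tool's z in units of 5 degrees (1.0 is 5 degrees). A call has 1 to 12 rows; each row shifts and turns the commanded pose from where the row before left it, along the tool's axes as they then stand; what a row does not reach is not made up. A row lasts 1/12 s, in which the tool goes at most 41.7 mm and 7.16 degrees, less where a joint would pass 70% of its speed; a pose out of reach is approached as far as the arm can. A call is refused whole if a number of a shift passes 1 or a number of a turn 1, either way. A call with a gripper value outside its range is refused whole. OPENING is the opening, from -1 (shut) to 1 (fully open), set as the call begins (- or left out, the last holds). The fingers move at their own pace and stop on an object; FORCE is the grip in N (left out, the last holds). Time passes only in rows, so rows that do not move let the fingers close. It gives the time, the measured TCP pose, the force, the opening and the grip force at its end, in the units of the state.
- env.observe(): the state, without advancing time (a new reading comes with each control period).
- optics.get_image(name): name is "scene" or "top" or "wrist"; returns the picture (480x640x3 uint8, red, green, blue); there is no depth.
- optics.calibration(name): a dict with "fov_y" (degrees; the focal length in pixels is half the picture's height over the tangent of half this angle, whatever the lens; pixels are square), "cx", "cy" (the principal point, pixels), "T" (4x4, takes a point from camera to world coordinates). Camera axes: x right, y down, z forward; pixel columns grow to the right and rows downward; lengths in m; the calibration is good to about 2 mm. A picture is of the moment at which its call begins: read the wrist's pose just before it. calibration takes no time and is no camera call; for the wrist camera it gives the pose at the moment of the call.
- env.close_job(): hands the job in; it is judged then, once.
The state is a dict: "time_s": time; "q": joint angles; "qvel": joint speeds; "joint_efforts": joint torques, N m; "position": TCP position; "tool_rot": TCP orientation; "ft_force": force on the tool from outside, world axes, zero at the start; "wrist_torque": the same for the moment, N m; "grip_width": finger opening in m; "gripper_force": force on a finger pad.
Only numpy, scipy, OpenCV 4.12 (cv2) and the standard library are available. Lean on these libraries where they do the work, as an engineer would, in place of code of your own. Each camera call takes 0.05 s, during which the arm holds its last target. There are 200 camera calls.

### The job

Press the button catch on the lid of the spares case and, with the tool against the lid, steady it as its spring drives it up, so that it never flies open but eases up to its stop. Then put the tall brass hose coupling away in the case: set it down upright on the case floor without dropping it, let go, leave the lid open, and leave the other things on the worktop where they stand.

Things in the scene. Friction and masses are not known exactly. Their poses are not given: they have to be found in the camera images.
- case: grey plastic spares case, fixed: open box 160 (x) x 170 (y) x 70 mm high, walls and floor 5 mm, under a flat spring lid with the button catch on it. Origin: centre of the box's underside, on the worktop. z up, x level from the hinge side to the catch side, y along the hinge.
- case_floor (a point): centre of the flat inner floor of the case, 5 mm above the worktop; inside 150 x 160 mm, 65 mm deep. A small steel keeper stands 5 mm out of the middle of the catch-side wall near its top.
- lid_hinge (a point): middle of the lid's hinge line, 70 mm above the worktop at case x = -80 mm; the lid swings about the case's y direction through this point
- lid (a joint): lid angle, rad: 0 shut, 1.66 at its stop, just past upright. Once freed, the hinge spring drives it up (about 5 N at the button when shut, 2.5 N when open) and keeps it at the stop; left alone it flies open in a quarter second. Eased means under 2 rad/s beyond the first 0.4 rad.
- lid_edge (a point): middle of the lid's free edge, on its outer (upper) face, 162 mm from the hinge line and 8 mm above the hinge plane; moves with the lid. The lid is a flat grey plate 162 x 172 x 8 mm; shut, its outer face is 78 mm above the worktop. A 24 mm wide steel catch nose is held about 15 mm below its underside near the free edge.
- button_top (a point): centre of the button's top: a black block on the lid's outer face, 28 mm (case x) x 50 mm (case y), its centre 142 mm from the hinge line, standing 9 mm above the lid (87 mm above the worktop when shut, case x = 62 mm); moves with the lid
- catch (a joint): how far the button is pressed into the lid, m: 0 out, 0.006 fully in (about 3 N); the lid is freed at about 0.004. The button's spring is weaker than the lid's, so with the lid freed, the lid rises against whatever holds the button and follows it up as it draws back.
- pipe_mid (a point): axis of the fixed level copper pipe crossing over the catch, along the case's y: 22 mm diameter, 200 mm up, 11 mm from over the button's centre towards the hinge (case x = 51 mm), on posts 14 mm thick 150 mm to either side. It bars a tool held upright over the button; one leaning 30 to 40 degrees back over the lid (fingertips down and towards case +x) clears it. The lid swings clear of the pipe.
- coupling: brass hose coupling standing upright, loose, 0.1 to 0.25 kg: foot 36 mm diameter and 16 mm high, round neck above it 24 mm diameter up to 55 mm. Origin: centre of its underside, z up along the neck.
- endcap: flat brass end cap, 48 mm diameter, 22 mm high, loose; not needed, leave it alone. Origin: centre of its underside. It and the coupling may be on either side of the case.
- bottle: white plastic detergent bottle, 72 mm diameter, 190 mm high, loose; leave it alone. Origin: centre of its underside.
- jar: white jar with a lid, 68 mm diameter, 90 mm high, loose; leave it alone. Origin: centre of its underside.

How it is judged:
By the outcome, as a careful person would: the job done as asked, in the order asked, and still so for the second after the job is handed in, with the robot touching nothing.
It also fails if it takes over 72 s, if anything falls off the work surface, if the arm or the gripper's body presses on something with over 40 N, if the wrist force passes 120 N, or if a joint passes its speed limit or range.

## Working session

There is one attempt and no reset: what is moved stays moved. The work goes in short steps, Python scripts to look and compute and a shell command to move; the robot and the scene stay as the last step left them, time stands still between calls to the robot, and variables do not carry over. Pictures are saved under pics/ and viewed, at most 10 in all, crops included, and the job is handed in when it is done.

```bash
ls; mkdir -p pics; python3 - <<'E'
from rig import env,optics
import cv2,json
s=env.observe();print(s)
for n in("scene","top"):
    im=optics.get_image(n);cv2.imwrite(f"pics/{n}0.png",im[:,:,::-1])
    c=optics.calibration(n);print(n,c)
E
```

```text
pics
{'time_s': 0.0, 'q': array([-8.63046458e+01,  2.18420717e+01,  7.43868446e+01,  9.08512708e-04,
        8.38585007e+01, -1.23364973e+01]), 'qvel': array([ 0.13043566,  0.01097964,  0.00370602,  0.01649187, -0.1707037 ,
       -0.00988399]), 'joint_efforts': array([-2.46934578e-03, -4.48472893e+01, -2.31277746e+01, -2.72595125e-04,
        4.81253082e-03, -2.95598852e-05]), 'position': array([ 0.15186939, -0.52829852,  0.23068934]), 'tool_rot': array([[ 9.61108803e-01,  2.76169989e-01, -8.26016819e-05],
       [ 2.76169790e-01, -9.61107656e-01,  1.52355860e-03],
       [ 3.41372051e-04, -1.48711767e-03, -9.99998836e-01]]), 'ft_force': array([-0.29885705, -0.43900346,  0.54558087]), 'wrist_torque': array([-0.01036359,  0.02743371,  0.02773736]), 'gripper_force': 0.0, 'grip_width': 0.08524047453146465}
scene {'fov_y': 51.94735587740315, 'cx': 317.17886448530464, 'cy': 231.92782740482394, 'T': array([[ 0.84886329,  0.29558999, -0.43824386,  1.12408905],
       [ 0.52810314, -0.51059479,  0.67852785, -0.84661405],
       [-0.02319899, -0.80741533, -0.58952717,  0.85452172],
       [ 0.        ,  0.        ,  0.        ,  1.        ]])}
top {'fov_y': 54.52448141418074, 'cx': 313.2917626415855, 'cy': 230.09360122907287, 'T': array([[-0.01578728, -0.99901813,  0.04139478,  0.52665431],
       [-0.9996307 ,  0.01485407, -0.02275565,  0.00864295],
       [ 0.02211843, -0.04173874, -0.9988837 ,  1.01799475],
       [ 0.        ,  0.        ,  0.        ,  1.        ]])}
```

View pics/scene0.png

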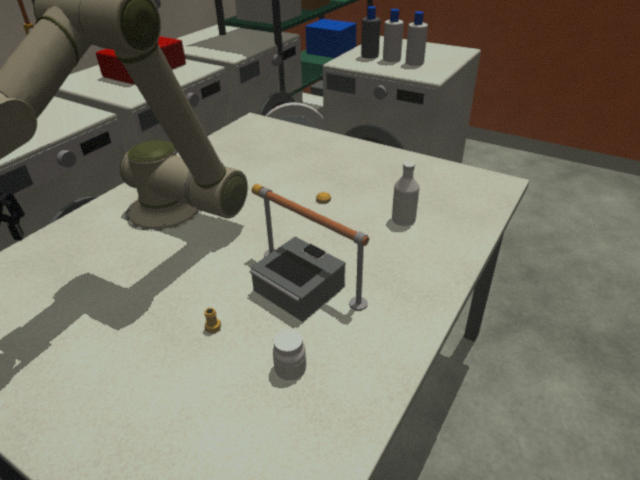

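View pics/top0.png

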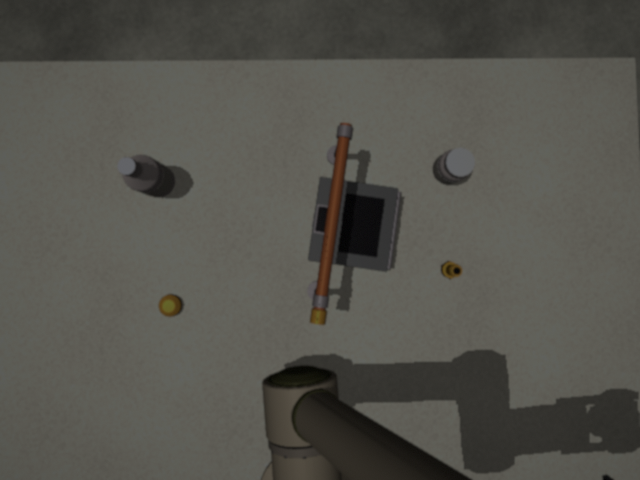

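The scene view shows the case near (300,275), the coupling at (212,320), the jar at (289,355), the bottle at (405,200) and the cap at (323,197). In the top view the case is near (355,222), with the button at (322,220) on the left. So the catch side faces world +y, and the coupling, at (452,269), is on the hinge side.

```bash
python3 - <<'E'
import cv2,numpy as np
a=cv2.imread("pics/top0.png")[115:315,300:475];b=cv2.imread("pics/scene0.png")[175:375,200:375]
f=lambda i:cv2.resize(cv2.convertScaleAbs(i,alpha=1.7),None,fx=2.28,fy=2.28*1,interpolation=cv2.INTER_CUBIC)
out=np.hstack([f(a),f(b)])
cv2.imwrite("pics/c1.png",out);print(out.shape)
E
```

```text
(456, 798, 3)
```

View pics/c1.png

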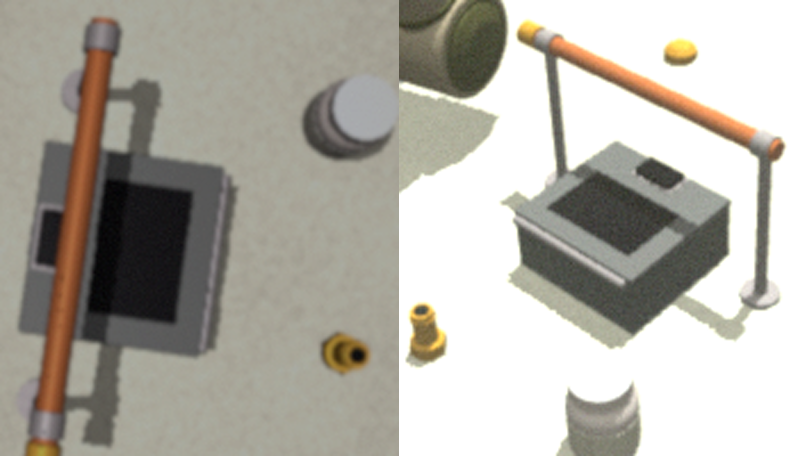

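The crop shows, as top / scene crop pixels:
- **Lid free edge:** +x end (46,142) / (728,203), -x end (20,332) / (613,142).
- **Lid hinge corners:** (225,168) / (625,280) and (200,355) / (516,213).
- **Pipe clamps:** (102,38) / (765,143) and (45,424) / (546,41).
- **Coupling:** top ring (358,354) / (422,312).

Next I triangulate these.

```bash
cat > h.py <<'E'
import numpy as np,cv2
from rig import env,optics
def ray(n,uv,c=None):
    c=c or optics.calibration(n);f=240/np.tan(np.radians(c["fov_y"]/2))
    d=c["T"][:3,:3]@np.array([(uv[0]-c["cx"])/f,(uv[1]-c["cy"])/f,1]);return c["T"][:3,3],d/np.linalg.norm(d)
def tri(rs):
    A=sum(np.eye(3)-np.outer(d,d) for o,d in rs);b=sum((np.eye(3)-np.outer(d,d))@o for o,d in rs)
    p=np.linalg.solve(A,b);return p,max(np.linalg.norm((np.eye(3)-np.outer(d,d))@(p-o)) for o,d in rs)
def onz(r,z):
    o,d=r;return o+d*(z-o[2])/d[2]
E
python3 - <<'E'
from h import *
np.set_printoptions(precision=4,suppress=True)
T=lambda p:ray("top",(p[0]/2.28+300,p[1]/2.28+115))
S=lambda p:ray("scene",((p[0]-399)/2.28+200,p[1]/2.28+175))
for n,a,b,z in [("free+x",(46,142),(728,203),.078),("free-x",(20,332),(613,142),.078),("hin+x",(225,168),(625,280),.078),("hin-x",(200,355),(516,213),.078),("pipe+",(102,38),(765,143),.2),("pipe-",(45,424),(546,41),.2),("btn",(47,237),(661,173),.087),("couptop",(358,354),(422,312),.055),("coupfoot",(341,353),(429,349),.008)]:
    p,e=tri([T(a),S(b)]);print(n,p,round(e,4),onz(T(a),z)[:2],onz(S(b),z)[:2])
for n,p,z in[("jar",(458,160),.09),("cap",(171,305),.022),("bottle",(128,166),.19)]:print(n,onz(ray("top",p),z))
E
```

```text
free+x [ 0.673  -0.0288  0.0744] 0.0003 [ 0.6727 -0.0284] [ 0.6748 -0.0328]
free-x [ 0.5045 -0.0025  0.0763] 0.0004 [ 0.5042 -0.0027] [ 0.5062 -0.0041]
hin+x [ 0.6465 -0.1884  0.0791] 0.001 [ 0.6474 -0.188 ] [ 0.645 -0.188]
hin-x [ 0.4832 -0.1607  0.0757] 0.0026 [ 0.4813 -0.1619] [ 0.4874 -0.1616]
pipe+ [ 0.734  -0.0682  0.2036] 0.0002 [ 0.7347 -0.0686] [ 0.732  -0.0637]
pipe- [ 0.4358 -0.0198  0.2018] 0.001 [ 0.4364 -0.0193] [ 0.433 -0.018]
btn [ 0.5874 -0.0281  0.0811] 0.0004 [ 0.5874 -0.0276] [ 0.5912 -0.0346]
couptop [ 0.4799 -0.3096  0.0546] 0.0016 [ 0.4786 -0.3105] [ 0.4817 -0.3092]
coupfoot [ 0.4788 -0.3104  0.0016] 0.0021 [ 0.4775 -0.3097] [ 0.4856 -0.3135]
jar [ 0.7026 -0.3073  0.09  ]
cap [0.414  0.2891 0.022 ]
bottle [0.6797 0.3168 0.19  ]
```

```bash
python3 -m jog --help | head -40; python3 -m jog '[{"linear":[0,0,0],"roll":1},{"linear":[0,0,0],"roll":1},{"linear":[0,0,0],"roll":1},{"linear":[0,0,0],"roll":1},{"linear":[0,0,0],"roll":1},{"linear":[0.58,-0.77,0],"roll":0},{"linear":[0.58,-0.77,0],"roll":0},{"linear":[0.58,-0.77,0],"roll":0},{"linear":[0.58,-0.77,0],"roll":0},{"linear":[0.58,-0.77,0],"roll":0},{"linear":[0.58,-0.77,0],"roll":0}]' 1 20
```

```text
time_s: 1.02
position: [0.3191, -0.3661, 0.2311]
tool_rot: [[0.988, -0.156, -0.0], [-0.156, -0.988, 0.001], [-0.0, -0.0, -1.0]]
ft_force: [0.4, -0.5, 0.4]
grip_width: 0.0852
gripper_force: 0.0invalid input: not JSON, or not a number
```

```bash
python3 -m jog '[{"linear":[0.59,-0.77,0],"roll":0},{"linear":[0.59,-0.77,0],"roll":0},{"linear":[0.59,-0.77,0],"roll":0},{"linear":[0.59,-0.77,0],"roll":0},{"linear":[0.59,-0.77,0],"roll":0},{"linear":[0.59,-0.77,0],"roll":0},{"linear":[0.59,-0.77,0],"roll":0},{"linear":[0.59,-0.77,0],"roll":0},{"linear":[0.59,-0.77,0],"roll":0},{"linear":[0,0,0],"roll":0},{"linear":[0,0,0],"roll":0}]' 1 20
python3 - <<'E'
from h import *
o=optics.get_image
s=env.observe();w=o("wrist");c=optics.calibration("wrist");a=o("scene");print(c,s["q"],s["position"])
np.save("w1.npy",w)
a=cv2.resize(a[40:340,170:400],None,fx=1.74,fy=1.74,interpolation=2)
out=np.hstack([a,cv2.resize(w,(400,300))] if 0 else [a,cv2.copyMakeBorder(cv2.resize(w,(400,300)),0,a.shape[0]-300,0,0,0)])
cv2.imwrite("pics/c2.png",cv2.convertScaleAbs(out,alpha=1.5)[:,:,::-1]);print(out.shape)
E
```

```text
time_s: 1.93
position: [0.5719, -0.1256, 0.2305]
tool_rot: [[0.988, -0.153, -0.001], [-0.153, -0.988, 0.001], [-0.001, -0.0, -1.0]]
ft_force: [-0.4, -1.0, 0.4]
grip_width: 0.0853
gripper_force: 0.0
{'fov_y': 71.81380396888325, 'cx': 324.2553025760513, 'cy': 239.08461132684505, 'T': array([[-1.55003268e-01, -9.50549034e-01, -2.69129189e-01,
         6.39299728e-01],
       [-9.87913839e-01,  1.49007306e-01,  4.26974213e-02,
        -1.38008333e-01],
       [-4.83777164e-04,  2.72494690e-01, -9.62157165e-01,
         3.73455246e-01],
       [ 0.00000000e+00,  0.00000000e+00,  0.00000000e+00,
         1.00000000e+00]])} [-2.39590366e+01  2.54822185e+01  6.84796598e+01 -3.88807643e-03
  8.61174068e+01  7.48319795e+01] [ 0.57185285 -0.12555577  0.23045896]
(522, 800, 3)
```

View pics/c2.png

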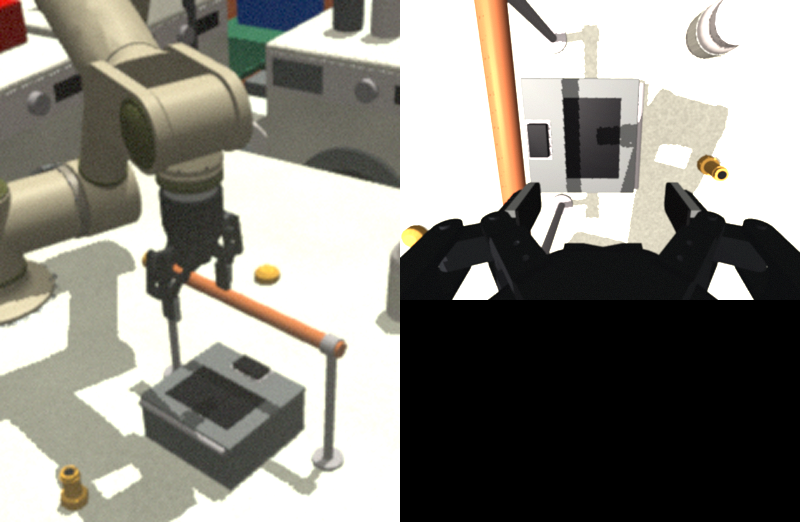

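The picture shows the gripper above the case at (200,260), with its knuckles standing out beyond the fingers, so an upright tool cannot reach the button past the pipe. The rows cannot tilt the tool directly. The interface does say a pose out of reach is approached as far as the arm can, so I'll check in free space at the robot's left whether that leaves a lean I can use.

```bash
python3 -m jog '[{"linear":[0,0,-1],"roll":0},{"linear":[0,0,-1],"roll":0},{"linear":[0,0,-1],"roll":0},{"linear":[0,0,-1],"roll":0},{"linear":[-0.65,-0.73,0],"roll":0},{"linear":[-0.65,-0.73,0],"roll":0},{"linear":[-0.65,-0.73,0],"roll":0},{"linear":[-0.65,-0.73,0],"roll":0},{"linear":[-0.65,-0.73,0],"roll":0},{"linear":[-0.65,-0.73,0],"roll":0},{"linear":[-0.65,-0.73,0],"roll":0},{"linear":[-0.65,-0.73,0],"roll":0}]' -1
python3 -m jog '[{"linear":[-0.65,-0.73,0],"roll":0},{"linear":[-0.65,-0.73,0],"roll":0},{"linear":[-0.65,-0.73,0],"roll":0},{"linear":[-0.65,-0.73,0],"roll":0},{"linear":[-0.65,-0.73,0],"roll":0},{"linear":[-0.65,-0.73,0],"roll":0},{"linear":[-0.65,-0.73,0],"roll":0},{"linear":[-0.65,-0.73,0],"roll":0},{"linear":[-0.65,-0.73,0],"roll":0},{"linear":[-0.65,-0.73,0],"roll":0},{"linear":[-0.65,-0.73,0],"roll":0},{"linear":[-0.65,-0.73,0],"roll":0}]'
python3 -c "
from rig import env;print(env.observe()['q'])"
```

```text
time_s: 3.03
position: [0.4004, 0.1362, 0.3914]
tool_rot: [[0.987, -0.159, 0.0], [-0.159, -0.987, -0.0], [0.0, -0.0, -1.0]]
ft_force: [1.0, -0.1, 0.6]
grip_width: 0.0002
gripper_force: 0.0
time_s: 4.03
position: [0.1482, 0.5313, 0.3915]
tool_rot: [[0.987, -0.158, 0.0], [-0.158, -0.987, 0.0], [0.0, -0.0, -1.0]]
ft_force: [0.7, -0.1, 0.8]
grip_width: 0.0
gripper_force: 0.0
[ 6.21201632e+01  1.88394941e+01  5.31352207e+01 -1.36298375e-02
  1.08012372e+02  1.61202935e+02]
```

```bash
python3 -m jog '[{"linear":[0,0,0],"roll":-1},{"linear":[0,0,0],"roll":-1},{"linear":[0,0,0],"roll":-1},{"linear":[0,0,0],"roll":-1},{"linear":[0,0,0],"roll":-1},{"linear":[0,0,0],"roll":-1},{"linear":[0,0,0],"roll":-1},{"linear":[0,0,0],"roll":-1},{"linear":[0,0,0],"roll":-1}]'
python3 -m jog '[{"linear":[0,0,0],"roll":-1},{"linear":[0,0,0],"roll":-1},{"linear":[0,0,0],"roll":-1},{"linear":[0,0,0],"roll":-1},{"linear":[0,0,0],"roll":-1},{"linear":[0,0,0],"roll":-1},{"linear":[0,0,0],"roll":-1},{"linear":[0,0,0],"roll":-1},{"linear":[0,0,0],"roll":-1}]'
python3 -c "
from rig import env;print(env.observe()['q'])"
```

```text
time_s: 4.78
position: [0.1498, 0.5299, 0.3915]
tool_rot: [[0.808, 0.59, 0.0], [0.59, -0.808, -0.0], [-0.0, 0.0, -1.0]]
ft_force: [-1.2, -0.0, 0.2]
grip_width: 0.0003
gripper_force: 0.0
time_s: 5.53
position: [0.1498, 0.5299, 0.3914]
tool_rot: [[0.154, 0.988, 0.0], [0.988, -0.154, -0.0], [-0.0, 0.0, -1.0]]
ft_force: [0.6, -0.3, 0.9]
grip_width: -0.0
gripper_force: 0.0
[ 6.18940609e+01  1.87396747e+01  5.32980971e+01 -9.34877531e-03
  1.07969679e+02  7.07481079e+01]
```

```bash
python3 -m jog '[{"linear":[0,-0.8,0],"roll":0},{"linear":[0,-0.8,0],"roll":0},{"linear":[1,0,0],"roll":0},{"linear":[1,0,0],"roll":0},{"linear":[1,0,0],"roll":0},{"linear":[1,0,0],"roll":0},{"linear":[1,0,0],"roll":0},{"linear":[1,0,0],"roll":0},{"linear":[1,0,0],"roll":0},{"linear":[1,0,0],"roll":0},{"linear":[1,0,0],"roll":0},{"linear":[1,0,0],"roll":0}]'
python3 -m jog '[{"linear":[1,0,0],"roll":0},{"linear":[1,0,0],"roll":0},{"linear":[1,0,0],"roll":0}]'
python3 -c "
from rig import env;print(env.observe()['q'])"
```

```text
time_s: 6.53
position: [0.1262, 0.7844, 0.3077]
tool_rot: [[0.157, 0.987, 0.016], [0.982, -0.158, 0.1], [0.101, 0.0, -0.995]]
ft_force: [0.4, -0.7, -0.3]
grip_width: 0.0002
gripper_force: 0.0
time_s: 6.78
position: [0.1315, 0.8174, 0.2768]
tool_rot: [[0.156, 0.987, 0.026], [0.974, -0.158, 0.16], [0.162, 0.0, -0.987]]
ft_force: [0.9, -0.7, 0.5]
grip_width: 0.0003
gripper_force: 0.0
[ 72.26638877  50.96067362  12.83431767   1.44805312 106.99517219
  81.90947448]
```

Reaching past the arm's limit leans the tool the way I need, fingertips towards case +x. I'll continue until it leans about 37°.

```bash
python3 -m jog '[{"linear":[0.9,0,-0.4],"roll":0},{"linear":[0.9,0,-0.4],"roll":0},{"linear":[0.9,0,-0.4],"roll":0},{"linear":[0.9,0,-0.4],"roll":0},{"linear":[0.9,0,-0.4],"roll":0},{"linear":[0.9,0,-0.4],"roll":0}]'
python3 -c "
from rig import env;print(env.observe()['q'])"
```

```text
time_s: 7.28
position: [0.1313, 0.8307, 0.3231]
tool_rot: [[0.149, 0.988, 0.046], [0.945, -0.156, 0.289], [0.293, 0.0, -0.956]]
ft_force: [0.1, -0.3, -0.1]
grip_width: -0.0002
gripper_force: 0.0
[ 72.19408694  48.14151987  12.7161422    2.61748882 102.30626593
  82.09982445]
```

```bash
python3 -m jog '[{"linear":[1,0,-0.2],"roll":0},{"linear":[1,0,-0.2],"roll":0},{"linear":[1,0,-0.2],"roll":0},{"linear":[1,0,-0.2],"roll":0},{"linear":[1,0,-0.2],"roll":0},{"linear":[1,0,-0.2],"roll":0},{"linear":[1,0,-0.2],"roll":0},{"linear":[1,0,-0.2],"roll":0},{"linear":[1,0,-0.2],"roll":0},{"linear":[1,0,-0.2],"roll":0}]'
python3 -c "
from rig import env;print(env.observe()['q'])"
```

```text
time_s: 8.12
position: [0.1372, 0.8686, 0.3733]
tool_rot: [[0.135, 0.988, 0.079], [0.854, -0.156, 0.497], [0.503, 0.0, -0.864]]
ft_force: [0.3, 0.0, 0.2]
grip_width: 0.0004
gripper_force: 0.0
[72.01180124 46.11116252 12.73272067  4.52040756 91.25379111 82.28223805]
```

```bash
python3 -m jog '[{"linear":[1,0,-0.2],"roll":0},{"linear":[1,0,-0.2],"roll":0},{"linear":[1,0,-0.2],"roll":0},{"linear":[1,0,-0.2],"roll":0},{"linear":[1,0,-0.2],"roll":0},{"linear":[0,0,-1],"roll":0}]'
python3 -c "
from rig import env;print(env.observe()['q'])"
```

```text
time_s: 8.62
position: [0.1347, 0.8503, 0.445]
tool_rot: [[0.127, 0.988, 0.09], [0.798, -0.156, 0.582], [0.589, -0.002, -0.808]]
ft_force: [0.4, 1.3, -1.5]
grip_width: 0.0002
gripper_force: 0.0
[71.42995722 41.20459243 13.449749    5.71773918 89.68377944 82.2535246 ]
```

```bash
python3 -m jog '[{"linear":[1,0,0],"roll":0},{"linear":[1,0,0],"roll":0},{"linear":[1,0,0],"roll":0},{"linear":[1,0,0],"roll":0},{"linear":[1,0,0],"roll":0}]'
python3 -c "
from rig import env;print(env.observe()['q'])"
```

```text
time_s: 9.03
position: [0.1372, 0.8684, 0.4764]
tool_rot: [[0.114, 0.988, 0.107], [0.72, -0.156, 0.676], [0.685, -0.0, -0.729]]
ft_force: [0.6, 1.1, -0.3]
grip_width: -0.0001
gripper_force: 0.0
[71.39276754 40.65774781 12.73662094  6.62136885 83.841006   82.23784347]
```

Lean is now 43°, in the right direction. I'll carry it back over the hinge side of the case.

```bash
python3 -m jog '[{"linear":[-0.68,0.52,-0.48],"roll":0},{"linear":[-0.68,0.52,-0.48],"roll":0},{"linear":[-0.68,0.52,-0.48],"roll":0},{"linear":[-0.68,0.52,-0.48],"roll":0},{"linear":[-0.68,0.52,-0.48],"roll":0},{"linear":[-0.68,0.52,-0.48],"roll":0},{"linear":[-0.68,0.52,-0.48],"roll":0},{"linear":[-0.68,0.52,-0.48],"roll":0},{"linear":[-0.68,0.52,-0.48],"roll":0},{"linear":[-0.68,0.52,-0.48],"roll":0},{"linear":[-0.68,0.52,-0.48],"roll":0},{"linear":[-0.68,0.52,-0.48],"roll":0}]'
python3 -c "
from rig import env;print(env.observe()['q'])"
```

```text
time_s: 10.03
position: [0.3203, 0.4429, 0.4233]
tool_rot: [[0.112, 0.988, 0.108], [0.72, -0.156, 0.677], [0.685, 0.002, -0.728]]
ft_force: [1.1, -0.9, 0.2]
grip_width: 0.0001
gripper_force: 0.0
[25.35766701  1.92944415 80.51988292 36.17108722 73.2570088  31.20935955]
```

```bash
python3 -m jog '[{"linear":[-0.68,0.53,-0.49],"roll":0},{"linear":[-0.68,0.53,-0.49],"roll":0},{"linear":[-0.68,0.53,-0.49],"roll":0},{"linear":[-0.68,0.53,-0.49],"roll":0},{"linear":[-0.68,0.53,-0.49],"roll":0},{"linear":[-0.68,0.53,-0.49],"roll":0},{"linear":[-0.68,0.53,-0.49],"roll":0},{"linear":[-0.68,0.53,-0.49],"roll":0},{"linear":[-0.68,0.53,-0.49],"roll":0},{"linear":[-0.68,0.53,-0.49],"roll":0},{"linear":[-0.68,0.53,-0.49],"roll":0},{"linear":[-0.68,0.53,-0.49],"roll":0}]'
python3 -m jog '[{"linear":[-0.68,0.53,-0.49],"roll":0},{"linear":[-0.68,0.53,-0.49],"roll":0},{"linear":[-0.68,0.53,-0.49],"roll":0},{"linear":[-0.68,0.53,-0.49],"roll":0},{"linear":[0,0,0],"roll":0},{"linear":[0,0,0],"roll":0}]'
python3 - <<'E'
from h import *
s=env.observe();w=optics.get_image("wrist");c=optics.calibration("wrist");a=optics.get_image("scene");print(s["q"],s["position"],c)
a=cv2.resize(a[20:320,170:400],None,fx=1.74,fy=1.74,interpolation=2)
out=np.hstack([a,cv2.copyMakeBorder(cv2.resize(w,(400,300)),0,a.shape[0]-300,0,0,0)])
cv2.imwrite("pics/c3.png",cv2.convertScaleAbs(out,alpha=1.3)[:,:,::-1]);cv2.imwrite("pics/w3.png",w[:,:,::-1])
E
```

```text
time_s: 11.03
position: [0.5101, 0.0083, 0.3713]
tool_rot: [[0.113, 0.988, 0.108], [0.721, -0.157, 0.675], [0.684, 0.002, -0.73]]
ft_force: [0.1, 0.1, 0.2]
grip_width: 0.0004
gripper_force: 0.0
time_s: 11.53
position: [0.5731, -0.1359, 0.3526]
tool_rot: [[0.116, 0.987, 0.107], [0.72, -0.158, 0.676], [0.685, -0.001, -0.729]]
ft_force: [-0.1, 0.3, 0.4]
grip_width: -0.0002
gripper_force: 0.0
[-40.40836125  28.46229599  54.92849398  40.55041151 115.97390966
 -19.28522939] [ 0.57311141 -0.13594242  0.3526359 ] {'fov_y': 71.81380396888325, 'cx': 324.2553025760513, 'cy': 239.08461132684505, 'T': array([[ 9.87631381e-01, -1.39352932e-01,  7.18680401e-02,
         5.65411791e-01],
       [-1.56792511e-01, -8.76004744e-01,  4.56105028e-01,
        -1.82124506e-01],
       [-6.02829122e-04, -4.61732010e-01, -8.87019271e-01,
         5.04863330e-01],
       [ 0.00000000e+00,  0.00000000e+00,  0.00000000e+00,
         1.00000000e+00]])}
```

View pics/c3.png

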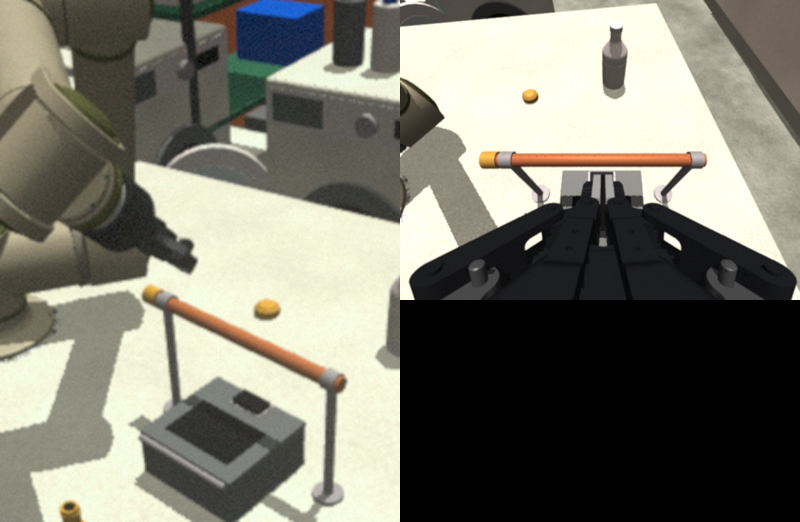

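The wrist view shows the pipe level at full-image row ~255, with the fingers aimed at the lid beneath it. The scene view shows the tool leaning correctly, clear of the pipe. I'll refine the pipe's offset from the wrist picture.

```bash
python3 - <<'E'
from h import *
c={'fov_y': 71.81380396888325, 'cx': 324.2553025760513, 'cy': 239.08461132684505, 'T': np.array([[ 9.87631381e-01, -1.39352932e-01,  7.18680401e-02,.565411791],[-1.56792511e-01, -8.76004744e-01,  4.56105028e-01,-.182124506],[-6.02829122e-04, -4.61732010e-01, -8.87019271e-01,.50486333],[0,0,0,1]])}
w=cv2.imread("pics/w3.png").astype(int);m=(w[...,2]>w[...,0]*1.6)&(w[...,2]>80)
O=np.array([.5765,-.0955]);X=np.array([.158,.9874]);Y=np.array([-.9874,.158])
for u in(200,300,400,470):
    v=np.nonzero(m[220:290,u])[0]+220
    p=onz(ray("",(u,v.mean()),c),.2);print(u,v.min(),v.max(),p,(p[:2]-O)@X,(p[:2]-O)@Y)
t=cv2.imread("pics/top0.png").astype(int);m=(t[...,2]>t[...,0]*1.8)&(t[...,2]>50)
for r in(160,200,240,280):
    u=np.nonzero(m[r,300:370])[0]+300;p=onz(ray("top",(u.mean(),r)),.2);print(r,p,(p[:2]-O)@X,(p[:2]-O)@Y)
E
```

```text
200 246 262 [ 0.46308127 -0.02241116  0.2       ] 0.05424776415750472 0.12353768627860648
300 246 262 [ 0.56317034 -0.03832965  0.2       ] 0.05434391543467633 0.0221946209586139
400 246 262 [ 0.66321931 -0.05424177  0.2       ] 0.05444002819152934 -0.07910784409817517<stdin>:7: RuntimeWarning: Mean of empty slice.
  ret = ret.dtype.type(ret / rcount)
Traceback (most recent call last):
ValueError: zero-size array to reduction operation minimum which has no identity
```

```bash
python3 -m jog '[{"linear":[-0.61,-0.02,0.66],"roll":0},{"linear":[-0.61,-0.02,0.66],"roll":0},{"linear":[-0.61,-0.02,0.66],"roll":0},{"linear":[-0.61,-0.02,0.66],"roll":0},{"linear":[0,0,0.5],"roll":0},{"linear":[0,0,0.5],"roll":0},{"linear":[0,0,0.5],"roll":0},{"linear":[0,0,0.5],"roll":0},{"linear":[0,0,0.5],"roll":0},{"linear":[0,0,0.5],"roll":0},{"linear":[0,0,0],"roll":0},{"linear":[0,0,0],"roll":0}]'
python3 - <<'E'
from h import *
s=env.observe();w=optics.get_image("wrist");a=optics.get_image("scene");print(s["q"],s["position"],s["ft_force"])
a=cv2.resize(a[120:320,200:400],None,fx=2.6,fy=2.6,interpolation=2)
cv2.imwrite("pics/c4.png",cv2.convertScaleAbs(a,alpha=1.5)[:,:,::-1]);cv2.imwrite("pics/w4.png",w[:,:,::-1])
E
```

```text
time_s: 12.63
position: [0.5818, -0.0503, 0.1239]
tool_rot: [[0.112, 0.988, 0.106], [0.721, -0.154, 0.675], [0.684, 0.001, -0.73]]
ft_force: [-0.4, -0.3, 0.4]
grip_width: 0.0001
gripper_force: 0.0
[-33.34131793  36.52923585  80.22678903  38.61797794  85.65170107
 -35.46486287] [ 0.58180003 -0.05030162  0.12386691] [-0.44155365 -0.28440255  0.43388775]
```

View pics/c4.png

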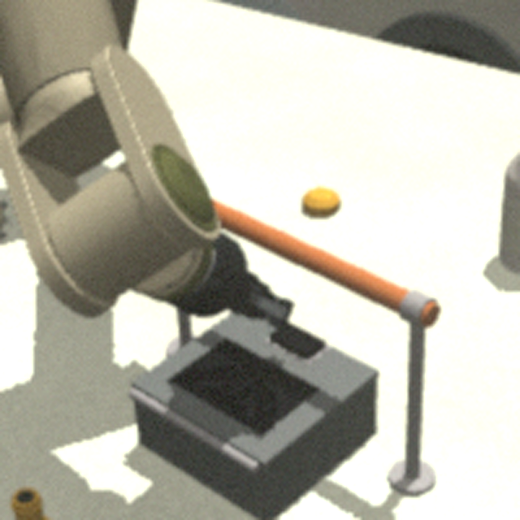

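```bash
python3 -m jog '[{"linear":[-0.04,0.02,0.37],"roll":0},{"linear":[-0.04,0.02,0.37],"roll":0},{"linear":[0,0,0],"roll":0},{"linear":[0,0,0],"roll":0}]'
python3 -m jog '[{"linear":[-0.034,0,0.036],"roll":0},{"linear":[-0.034,0,0.036],"roll":0},{"linear":[-0.034,0,0.036],"roll":0},{"linear":[0,0,0],"roll":0},{"linear":[0,0,0],"roll":0}]'
```

```text
time_s: 13.07
position: [0.5865, -0.0345, 0.0999]
tool_rot: [[0.113, 0.988, 0.107], [0.721, -0.156, 0.675], [0.684, 0.001, -0.73]]
ft_force: [-0.8, -0.9, -0.1]
grip_width: -0.0
gripper_force: 0.0
time_s: 13.48
position: [0.5865, -0.0344, 0.0934]
tool_rot: [[0.113, 0.988, 0.107], [0.721, -0.156, 0.675], [0.684, 0.001, -0.73]]
ft_force: [0.4, -0.1, 0.9]
grip_width: 0.0001
gripper_force: 0.3
```

```bash
python3 -m jog '[{"linear":[-0.034,0,0.036],"roll":0},{"linear":[0,0,0],"roll":0},{"linear":[0,0,0],"roll":0}]'
python3 -m jog '[{"linear":[-0.034,0,0.036],"roll":0},{"linear":[0,0,0],"roll":0},{"linear":[0,0,0],"roll":0}]'
python3 - <<'E'
from rig import env
s=env.observe();print(s["ft_force"],s["wrist_torque"])
E
```

```text
time_s: 13.73
position: [0.5865, -0.0341, 0.0913]
tool_rot: [[0.113, 0.988, 0.107], [0.721, -0.156, 0.675], [0.684, 0.001, -0.73]]
ft_force: [0.9, -1.7, 2.2]
grip_width: 0.0003
gripper_force: 0.7
time_s: 13.98
position: [0.5865, -0.0341, 0.0894]
tool_rot: [[0.113, 0.988, 0.107], [0.721, -0.156, 0.676], [0.684, 0.001, -0.73]]
ft_force: [0.2, -2.1, 3.2]
grip_width: 0.0003
gripper_force: 2.0
[ 0.16798859 -2.08770804  3.16245178] [-0.19893176  0.01206506 -0.05367026]
```

```bash
python3 -m jog '[{"linear":[-0.026,0,0.027],"roll":0},{"linear":[0,0,0],"roll":0},{"linear":[0,0,0],"roll":0},{"linear":[0,0,0],"roll":0}]'
python3 - <<'E'
from rig import env
s=env.observe();print(s["ft_force"],s["wrist_torque"])
E
```

```text
time_s: 14.32
position: [0.5865, -0.034, 0.0879]
tool_rot: [[0.113, 0.988, 0.107], [0.721, -0.155, 0.676], [0.684, 0.0, -0.73]]
ft_force: [-0.1, -1.1, 4.2]
grip_width: 0.0001
gripper_force: 2.1
[-0.13317259 -1.10855551  4.18601441] [-0.05169197 -0.11658008 -0.14555018]
```

Force on the button is 4.2 N, so the lid should be freed. Next I'll compute the arc for drawing back with the lid.

```bash
python3 - <<'E'
import numpy as np
L=np.radians(43.1);s=.1408
def P(t):
    n=.0104+.011*abs(np.sin(L-t));return np.array([-.08+s*np.cos(t)-n*np.sin(t),.07+s*np.sin(t)+n*np.cos(t)])
xt=np.array([np.cos(L),np.sin(L)]);zt=np.array([np.sin(L),-np.cos(L)])
T=np.linspace(0,1.74,13)
for a,b in zip(T,T[1:]):
    d=P(b)-P(a);print(round(b,3),P(b).round(4),"tot units x %.3f z %.3f"%(d@xt/.04,d@zt/.04), "per row/4: %.3f %.3f"%(d@xt/.16,d@zt/.16))
E
```

```text
0.145 [0.0569 0.1068] tot units x 0.252 z -0.412 per row/4: 0.063 -0.103
0.29 [0.0505 0.1249] tot units x 0.193 z -0.439 per row/4: 0.048 -0.110
0.435 [0.0419 0.1419] tot units x 0.131 z -0.458 per row/4: 0.033 -0.114
0.58 [0.031  0.1574] tot units x 0.068 z -0.469 per row/4: 0.017 -0.117
0.725 [0.0183 0.1714] tot units x 0.005 z -0.472 per row/4: 0.001 -0.118
0.87 [0.0019 0.1852] tot units x -0.065 z -0.532 per row/4: -0.016 -0.133
1.015 [-0.017   0.1966] tot units x -0.148 z -0.531 per row/4: -0.037 -0.133
1.16 [-0.0373  0.205 ] tot units x -0.228 z -0.500 per row/4: -0.057 -0.125
1.305 [-0.0586  0.2101] tot units x -0.302 z -0.458 per row/4: -0.075 -0.114
1.45 [-0.0804  0.2119] tot units x -0.367 z -0.404 per row/4: -0.092 -0.101
1.595 [-0.102   0.2103] tot units x -0.422 z -0.341 per row/4: -0.105 -0.085
1.74 [-0.123   0.2055] tot units x -0.466 z -0.271 per row/4: -0.116 -0.068
```

```bash
python3 -m jog '[{"linear":[0.063,0,-0.103],"roll":0},{"linear":[0.063,0,-0.103],"roll":0},{"linear":[0.063,0,-0.103],"roll":0},{"linear":[0.063,0,-0.103],"roll":0},{"linear":[0.048,0,-0.11],"roll":0},{"linear":[0.048,0,-0.11],"roll":0}]'
python3 - <<'E'
from h import *
a=optics.get_image("scene");w=optics.get_image("wrist");s=env.observe();print(s["ft_force"])
a=cv2.resize(a[140:340,200:400],None,fx=2,fy=2,interpolation=2)
cv2.imwrite("pics/c5.png",cv2.convertScaleAbs(np.hstack([a,cv2.resize(w,(400,300))[:,:].repeat(1,0) if 0 else cv2.resize(w,(400,400))]),alpha=1.4)[:,:,::-1])
E
```

```text
time_s: 14.82
position: [0.5851, -0.041, 0.1164]
tool_rot: [[0.113, 0.988, 0.106], [0.721, -0.155, 0.676], [0.684, 0.0, -0.73]]
ft_force: [0.8, 2.1, 3.8]
grip_width: -0.0003
gripper_force: 2.1
[0.24320193 2.73031666 4.72466663]
```

View pics/c5.png

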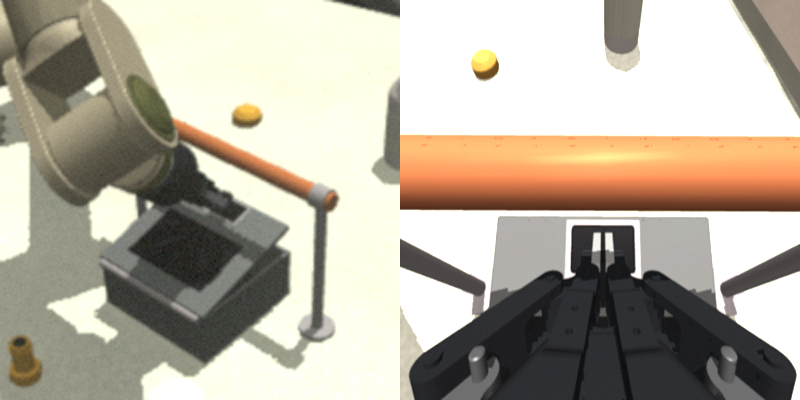

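The lid has risen about 0.2 rad and is held against the tool at 4.7 N. The wrist view shows the fingers on the button at (603,250). Continuing the arc.

```bash
python3 -m jog '[{"linear":[0.048,0,-0.11],"roll":0},{"linear":[0.048,0,-0.11],"roll":0},{"linear":[0.033,0,-0.114],"roll":0},{"linear":[0.033,0,-0.114],"roll":0},{"linear":[0.033,0,-0.114],"roll":0},{"linear":[0.033,0,-0.114],"roll":0},{"linear":[0.017,0,-0.117],"roll":0},{"linear":[0.017,0,-0.117],"roll":0},{"linear":[0.017,0,-0.117],"roll":0},{"linear":[0.017,0,-0.117],"roll":0}]'
python3 -m jog '[{"linear":[0.001,0,-0.118],"roll":0},{"linear":[0.001,0,-0.118],"roll":0},{"linear":[0.001,0,-0.118],"roll":0},{"linear":[0.001,0,-0.118],"roll":0},{"linear":[-0.016,0,-0.133],"roll":0},{"linear":[-0.016,0,-0.133],"roll":0},{"linear":[-0.016,0,-0.133],"roll":0},{"linear":[-0.016,0,-0.133],"roll":0}]'
```

```text
time_s: 15.75
position: [0.5817, -0.0639, 0.1576]
tool_rot: [[0.113, 0.988, 0.107], [0.721, -0.156, 0.675], [0.684, 0.0, -0.73]]
ft_force: [-1.2, -0.4, 4.5]
grip_width: 0.0001
gripper_force: 1.8
time_s: 16.42
position: [0.5771, -0.093, 0.185]
tool_rot: [[0.114, 0.988, 0.106], [0.721, -0.156, 0.675], [0.684, 0.0, -0.73]]
ft_force: [-0.2, -2.9, 1.4]
grip_width: 0.0004
gripper_force: 1.5
```

```bash
python3 -m jog '[{"linear":[-0.037,0,-0.133],"roll":0},{"linear":[-0.037,0,-0.133],"roll":0},{"linear":[-0.037,0,-0.133],"roll":0},{"linear":[-0.037,0,-0.133],"roll":0},{"linear":[-0.057,0,-0.125],"roll":0},{"linear":[-0.057,0,-0.125],"roll":0},{"linear":[-0.057,0,-0.125],"roll":0},{"linear":[-0.057,0,-0.125],"roll":0}]'
```

```text
time_s: 17.08
position: [0.571, -0.1316, 0.2048]
tool_rot: [[0.113, 0.988, 0.107], [0.721, -0.156, 0.675], [0.684, 0.0, -0.73]]
ft_force: [-0.9, -2.0, 2.1]
grip_width: 0.0004
gripper_force: 1.5
```

Contact still holds: the force on the tool is about 3 N, directed up and back. Now the last stretch to the stop.

```bash
python3 -m jog '[{"linear":[-0.075,0,-0.114],"roll":0},{"linear":[-0.075,0,-0.114],"roll":0},{"linear":[-0.075,0,-0.114],"roll":0},{"linear":[-0.075,0,-0.114],"roll":0},{"linear":[-0.092,0,-0.101],"roll":0},{"linear":[-0.092,0,-0.101],"roll":0},{"linear":[-0.092,0,-0.101],"roll":0},{"linear":[-0.092,0,-0.101],"roll":0}]'
python3 -m jog '[{"linear":[-0.105,0,-0.085],"roll":0},{"linear":[-0.105,0,-0.085],"roll":0},{"linear":[-0.105,0,-0.085],"roll":0},{"linear":[-0.105,0,-0.085],"roll":0},{"linear":[-0.116,0,-0.068],"roll":0},{"linear":[-0.116,0,-0.068],"roll":0},{"linear":[-0.116,0,-0.068],"roll":0},{"linear":[-0.116,0,-0.068],"roll":0},{"linear":[0,0,0],"roll":0}]'
python3 - <<'E'
from h import *
a=optics.get_image("scene");w=optics.get_image("wrist");s=env.observe();print(s["ft_force"],s["q"])
a=cv2.resize(a[120:380,160:420],None,fx=1.54,fy=1.54,interpolation=2)[:400,:400]
cv2.imwrite("pics/c6.png",cv2.convertScaleAbs(np.hstack([a,cv2.resize(w,(400,400))]),alpha=1.4)[:,:,::-1])
E
```

```text
time_s: 17.75
position: [0.5643, -0.1742, 0.2115]
tool_rot: [[0.113, 0.988, 0.106], [0.721, -0.156, 0.675], [0.684, 0.0, -0.73]]
ft_force: [-0.4, -2.3, 1.6]
grip_width: 0.0001
gripper_force: 1.5
time_s: 18.5
position: [0.5576, -0.2162, 0.2045]
tool_rot: [[0.114, 0.988, 0.106], [0.72, -0.156, 0.676], [0.684, -0.001, -0.729]]
ft_force: [1.6, -0.1, 0.1]
grip_width: -0.0005
gripper_force: 0.0
[0.73467402 0.8562872  0.39104901] [-46.579443    36.86957696  63.9552221   34.28151797 105.88374469
 -36.02977487]
```

View pics/c6.png

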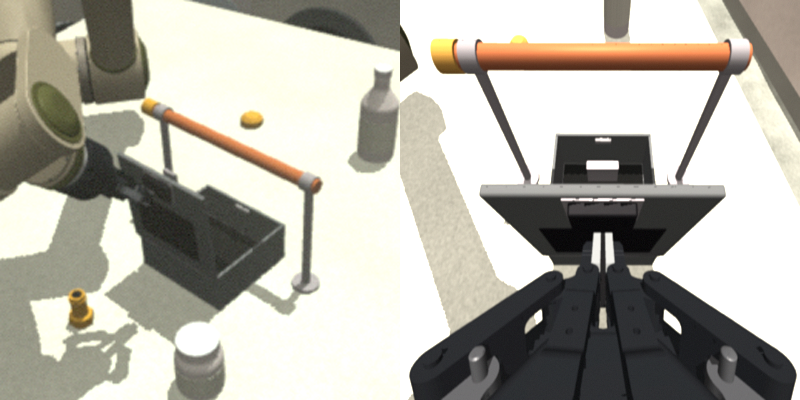

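The lid stands open at its stop (left panel, (165,200)) and the tool is off it. Next I take the lean out the same way, by reaching past the limit on the opposite side.

```bash
python3 -m jog '[{"linear":[0.33,0,-0.72],"roll":0},{"linear":[0.33,0,-0.72],"roll":0},{"linear":[0.33,0,-0.72],"roll":0},{"linear":[0.33,0,-0.72],"roll":0},{"linear":[0.33,0,-0.72],"roll":0},{"linear":[-0.5,-0.7,-0.55],"roll":0},{"linear":[-0.5,-0.7,-0.55],"roll":0},{"linear":[-0.5,-0.7,-0.55],"roll":0},{"linear":[-0.5,-0.7,-0.55],"roll":0},{"linear":[-0.5,-0.7,-0.55],"roll":0},{"linear":[-0.5,-0.7,-0.55],"roll":0}]'
python3 -m jog '[{"linear":[-0.5,-0.7,-0.55],"roll":0},{"linear":[-0.5,-0.7,-0.55],"roll":0},{"linear":[-0.5,-0.7,-0.55],"roll":0},{"linear":[-0.5,-0.7,-0.55],"roll":0},{"linear":[-0.5,-0.7,-0.55],"roll":0},{"linear":[-0.5,-0.7,-0.55],"roll":0}]' 1
python3 -c "
from rig import env;print(env.observe()['q'])"
```

```text
time_s: 19.52
position: [0.3548, -0.4152, 0.37]
tool_rot: [[0.113, 0.988, 0.106], [0.721, -0.155, 0.676], [0.684, 0.0, -0.729]]
ft_force: [-0.1, -0.5, -0.6]
grip_width: 0.0002
gripper_force: 0.0
time_s: 20.02
position: [0.1614, -0.5647, 0.3843]
tool_rot: [[0.113, 0.988, 0.106], [0.721, -0.155, 0.676], [0.684, 0.0, -0.729]]
ft_force: [-0.1, -0.1, 0.9]
grip_width: 0.072
gripper_force: 0.0
[-88.72560292  45.26718152  18.28191332  18.96766045 158.06640182
 -64.8612002 ]
```

```bash
python3 -m jog '[{"linear":[0,-1,0],"roll":0},{"linear":[0,-1,0],"roll":0},{"linear":[0,-1,0],"roll":0},{"linear":[0,-1,0],"roll":0},{"linear":[-0.73,0,-0.68],"roll":0},{"linear":[-0.73,0,-0.68],"roll":0},{"linear":[-0.73,0,-0.68],"roll":0},{"linear":[-0.73,0,-0.68],"roll":0},{"linear":[-0.73,0,-0.68],"roll":0},{"linear":[-0.73,0,-0.68],"roll":0}]'
python3 -c "
from rig import env;print(env.observe()['q'])"
```

```text
time_s: 20.85
position: [-0.0179, -0.6009, 0.3528]
tool_rot: [[0.104, 0.985, 0.138], [0.673, -0.172, 0.719], [0.732, 0.018, -0.681]]
ft_force: [-0.4, 0.1, -0.6]
grip_width: 0.0856
gripper_force: 0.0
[-102.46451347   51.23752906   12.67934801   -4.07593201  163.12867519
  -96.38173717]
```

```bash
python3 -m jog '[{"linear":[-0.8,0,-0.6],"roll":0},{"linear":[-0.9,0,-0.4],"roll":0},{"linear":[-0.9,0,-0.4],"roll":0},{"linear":[-0.9,0,-0.4],"roll":0},{"linear":[-0.9,0,-0.4],"roll":0}]'
python3 -c "
from rig import env;print(env.observe()['q'])"
```

```text
time_s: 21.27
position: [-0.0314, -0.6212, 0.2865]
tool_rot: [[0.088, 0.981, 0.174], [0.591, -0.192, 0.783], [0.802, 0.034, -0.597]]
ft_force: [-0.2, 0.3, -0.1]
grip_width: 0.0855
gripper_force: 0.0
[-103.46853536   57.50741509   12.73768921   -2.52689148  163.08575586
  -95.41303644]
```

```bash
python3 -m jog '[{"linear":[0.52,0,-0.85],"roll":0},{"linear":[0.52,0,-0.85],"roll":0},{"linear":[0.52,0,-0.85],"roll":0},{"linear":[0.52,0,-0.85],"roll":0}]'
python3 -c "
from rig import env;print(env.observe()['q'])"
python3 -m jog '[{"linear":[0.42,0,-0.9],"roll":0},{"linear":[0.42,0,-0.9],"roll":0},{"linear":[0.42,0,-0.9],"roll":0},{"linear":[0.42,0,-0.9],"roll":0}]'
python3 -c "
from rig import env;print(env.observe()['q'])"
```

```text
time_s: 21.6
position: [-0.043, -0.5998, 0.3511]
tool_rot: [[0.105, 0.982, 0.157], [0.67, -0.187, 0.718], [0.734, 0.03, -0.678]]
ft_force: [-0.7, -0.3, 0.4]
grip_width: 0.0853
gripper_force: 0.0
[-104.63380022   51.3963934    12.71617948   -5.83740991  163.09490965
  -99.45459488]
time_s: 21.93
position: [-0.0541, -0.5735, 0.4082]
tool_rot: [[0.119, 0.984, 0.134], [0.734, -0.178, 0.655], [0.668, 0.021, -0.744]]
ft_force: [-0.0, -0.1, 1.2]
grip_width: 0.0852
gripper_force: 0.0
[-105.85722827   45.79965992   12.74383228   -9.85305166  163.08798242
 -104.38421542]
```

```bash
python3 -m jog '[{"linear":[0.3,0,-0.95],"roll":0},{"linear":[0.3,0,-0.95],"roll":0},{"linear":[0.3,0,-0.95],"roll":0},{"linear":[0.3,0,-0.95],"roll":0},{"linear":[0.15,0,-0.98],"roll":0},{"linear":[0.15,0,-0.98],"roll":0},{"linear":[0.15,0,-0.98],"roll":0},{"linear":[0.15,0,-0.98],"roll":0},{"linear":[0.15,0,-0.98],"roll":0},{"linear":[0.15,0,-0.98],"roll":0}]'
python3 -c "
from rig import env;print(env.observe()['q'])"
```

```text
time_s: 22.77
position: [-0.0711, -0.5086, 0.508]
tool_rot: [[0.137, 0.988, 0.078], [0.832, -0.157, 0.532], [0.537, -0.008, -0.843]]
ft_force: [-0.0, 0.0, -0.0]
grip_width: 0.0855
gripper_force: 0.0
[-108.4266593    35.41086106   12.74139189  -18.85083021  163.08555569
 -115.78346972]
```

```bash
python3 -m jog '[{"linear":[0.1,0.2,-0.95],"roll":0},{"linear":[0.1,0.2,-0.95],"roll":0},{"linear":[0.1,0.2,-0.95],"roll":0},{"linear":[0.1,0.2,-0.95],"roll":0},{"linear":[0,0,-1],"roll":0},{"linear":[0,0,-1],"roll":0},{"linear":[0,0,-1],"roll":0},{"linear":[0,0,-1],"roll":0},{"linear":[0,0,-1],"roll":0},{"linear":[0,0,-1],"roll":0}]'
python3 -c "
from rig import env;print(env.observe()['q'])"
```

```text
time_s: 23.6
position: [-0.0476, -0.4614, 0.5676]
tool_rot: [[0.144, 0.989, 0.036], [0.891, -0.146, 0.43], [0.43, -0.03, -0.902]]
ft_force: [-0.0, -0.2, 0.1]
grip_width: 0.0852
gripper_force: 0.0
[-107.47574531   28.3081105    12.73946375  -18.932596    163.08607578
 -115.68110599]
```

```bash
python3 -m jog '[{"linear":[-0.9,0.1,-0.2],"roll":0},{"linear":[-0.9,0.1,-0.2],"roll":0},{"linear":[-0.9,0.1,-0.2],"roll":0},{"linear":[-0.9,0.1,-0.2],"roll":0},{"linear":[-0.9,0.1,-0.2],"roll":0},{"linear":[-0.9,0.1,-0.2],"roll":0}]'
python3 -c "
from rig import env;print(env.observe()['q'])"
python3 -m jog '[{"linear":[-0.9,0.1,-0.2],"roll":0},{"linear":[-0.9,0.1,-0.2],"roll":0},{"linear":[-0.9,0.1,-0.2],"roll":0},{"linear":[-0.9,0.1,-0.2],"roll":0}]'
python3 -c "
from rig import env;print(env.observe()['q'])"
```

```text
time_s: 24.1
position: [-0.0267, -0.5307, 0.4879]
tool_rot: [[0.133, 0.985, 0.111], [0.825, -0.172, 0.538], [0.549, 0.02, -0.836]]
ft_force: [-0.4, 0.5, -0.8]
grip_width: 0.0854
gripper_force: 0.0
[-104.80636047   37.35417858   12.74307345   -5.92769456  163.08429587
 -100.37737851]
time_s: 24.43
position: [-0.0215, -0.565, 0.4335]
tool_rot: [[0.121, 0.982, 0.146], [0.769, -0.186, 0.612], [0.628, 0.039, -0.778]]
ft_force: [0.3, -0.1, 1.0]
grip_width: 0.0854
gripper_force: 0.0
[-104.00559687   43.12580319   12.74129628   -1.20279478  163.08700348
  -95.11161863]
```

```bash
python3 -m jog '[{"linear":[0.78,0,0.63],"roll":0},{"linear":[0.78,0,0.63],"roll":0},{"linear":[0.78,0,0.63],"roll":0},{"linear":[-0.63,0,0.78],"roll":0},{"linear":[-0.63,0,0.78],"roll":0},{"linear":[-0.63,0,0.78],"roll":0},{"linear":[-0.63,0,0.78],"roll":0},{"linear":[-0.63,0,0.78],"roll":0}]'
python3 -c "
from rig import env;print(env.observe()['q'])"
python3 -m jog '[{"linear":[-0.78,0,-0.63],"roll":0},{"linear":[-0.78,0,-0.63],"roll":0},{"linear":[-0.78,0,-0.63],"roll":0},{"linear":[-0.78,0,-0.63],"roll":0},{"linear":[-0.78,0,-0.63],"roll":0},{"linear":[-0.78,0,-0.63],"roll":0}]'
python3 -c "
from rig import env;print(env.observe()['q'])"
```

```text
time_s: 25.1
position: [0.006, -0.4607, 0.2328]
tool_rot: [[0.121, 0.982, 0.146], [0.77, -0.186, 0.61], [0.626, 0.038, -0.779]]
ft_force: [-0.5, -0.9, -0.4]
grip_width: 0.0851
gripper_force: 0.0
[-103.87237329   31.06072011   67.97567732   -0.30523416  119.81320543
  -93.9977253 ]
time_s: 25.6
position: [-0.0353, -0.6703, 0.2288]
tool_rot: [[0.121, 0.982, 0.147], [0.77, -0.187, 0.61], [0.626, 0.04, -0.779]]
ft_force: [-7.8, -34.5, -11.5]
grip_width: 0.0855
gripper_force: 0.0
[-103.19519563   58.31628015   12.64489189    0.46270019  147.90042078
  -92.92813797]
```

```bash
python3 -m jog '[{"linear":[-0.85,0,-0.5],"roll":0},{"linear":[-0.85,0,-0.5],"roll":0},{"linear":[-0.85,0,-0.5],"roll":0},{"linear":[-0.85,0,-0.5],"roll":0}]'
python3 -c "
from rig import env;print(env.observe()['q'])"
```

```text
time_s: 25.93
position: [-0.0515, -0.6977, 0.1672]
tool_rot: [[0.13, 0.98, 0.149], [0.804, -0.192, 0.563], [0.581, 0.047, -0.813]]
ft_force: [0.2, 0.2, 1.0]
grip_width: 0.0852
gripper_force: 0.0
[-104.05821281   61.90781752   12.75194164    0.69978604  140.97130538
  -93.44697742]
```

```bash
python3 -m jog '[{"linear":[-0.6,0,-0.85],"roll":0},{"linear":[-0.6,0,-0.85],"roll":0},{"linear":[-0.6,0,-0.85],"roll":0},{"linear":[-0.6,0,-0.85],"roll":0},{"linear":[-0.6,0,-0.85],"roll":0},{"linear":[-0.6,0,-0.85],"roll":0}]'
python3 -c "
from rig import env;print(env.observe()['q'])"
```

```text
time_s: 26.43
position: [-0.0744, -0.7059, 0.1912]
tool_rot: [[0.145, 0.978, 0.147], [0.858, -0.198, 0.474], [0.493, 0.058, -0.868]]
ft_force: [0.3, -0.9, -0.7]
grip_width: 0.0854
gripper_force: 0.0
[-105.81407142   59.30000696   12.70877425    1.07397863  137.7583881
  -94.61999913]
```

```bash
python3 -m jog '[{"linear":[-0.7,-0.1,-0.75],"roll":0},{"linear":[-0.7,-0.1,-0.75],"roll":0},{"linear":[-0.7,-0.1,-0.75],"roll":0},{"linear":[-0.7,-0.1,-0.75],"roll":0},{"linear":[-0.7,-0.1,-0.75],"roll":0},{"linear":[-0.7,-0.1,-0.75],"roll":0},{"linear":[-0.8,-0.1,-0.65],"roll":0},{"linear":[-0.8,-0.1,-0.65],"roll":0},{"linear":[-0.8,-0.1,-0.65],"roll":0},{"linear":[-0.8,-0.1,-0.65],"roll":0},{"linear":[-0.8,-0.1,-0.65],"roll":0},{"linear":[-0.8,-0.1,-0.65],"roll":0}]'
python3 -c "
from rig import env;print(env.observe()['q'])"
```

```text
time_s: 27.43
position: [-0.1484, -0.7368, 0.1915]
tool_rot: [[0.175, 0.977, 0.124], [0.94, -0.203, 0.275], [0.294, 0.069, -0.953]]
ft_force: [-0.6, -0.8, -0.1]
grip_width: 0.0852
gripper_force: 0.0
[-110.75631163   57.73024455   12.74323072    1.35634101  127.05645498
  -98.93952308]
```

```bash
python3 -m jog '[{"linear":[-0.8,-0.25,-0.6],"roll":0},{"linear":[-0.8,-0.25,-0.6],"roll":0},{"linear":[-0.8,-0.25,-0.6],"roll":0},{"linear":[-0.8,-0.25,-0.6],"roll":0},{"linear":[-0.8,-0.25,-0.6],"roll":0},{"linear":[-0.8,-0.25,-0.6],"roll":0},{"linear":[-0.8,-0.25,-0.5],"roll":0},{"linear":[-0.8,-0.25,-0.5],"roll":0},{"linear":[-0.8,-0.25,-0.5],"roll":0},{"linear":[-0.8,-0.25,-0.5],"roll":0}]'
python3 -c "
from rig import env;print(env.observe()['q'])"
```

```text
time_s: 28.27
position: [-0.2394, -0.753, 0.2067]
tool_rot: [[0.195, 0.978, 0.077], [0.976, -0.202, 0.087], [0.101, 0.058, -0.993]]
ft_force: [0.1, -0.4, -0.1]
grip_width: 0.0854
gripper_force: 0.0
[-116.74891935   55.9412487    12.75177681    1.91773742  117.76704418
 -104.46538405]
```

```bash
python3 -m jog '[{"linear":[0.1,-0.99,0],"roll":0},{"linear":[0.1,-0.99,0],"roll":0},{"linear":[0.1,-0.99,0],"roll":0},{"linear":[0.1,-0.99,0],"roll":0},{"linear":[-0.75,-0.5,-0.5],"roll":0},{"linear":[-0.75,-0.5,-0.5],"roll":0},{"linear":[-0.75,-0.5,-0.5],"roll":0},{"linear":[-0.75,-0.5,-0.5],"roll":0}]'
python3 -c "
from rig import env;print(env.observe()['q'])"
```

```text
time_s: 28.93
position: [-0.4244, -0.69, 0.2106]
tool_rot: [[0.199, 0.98, 0.03], [0.98, -0.199, 0.006], [0.012, 0.028, -1.0]]
ft_force: [-0.0, 1.5, -0.3]
grip_width: 0.0853
gripper_force: 0.0
[-130.27351386   55.5653342    12.71527351    1.15418926  113.08986971
 -118.36960366]
```

The lean is out to within 1.8°. Now over to the coupling.

```bash
python3 -m jog '[{"linear":[0.57,0.84,0],"roll":0},{"linear":[0.57,0.84,0],"roll":0},{"linear":[0.57,0.84,0],"roll":0},{"linear":[0.57,0.84,0],"roll":0},{"linear":[0.57,0.84,0],"roll":0},{"linear":[0.57,0.84,0],"roll":0},{"linear":[0.57,0.84,0],"roll":0},{"linear":[0.57,0.84,0],"roll":0},{"linear":[0.57,0.84,0],"roll":0},{"linear":[0.57,0.84,0],"roll":0},{"linear":[0.57,0.84,0],"roll":0},{"linear":[0.57,0.84,0],"roll":0}]'
python3 -m jog '[{"linear":[0.57,0.84,0],"roll":0},{"linear":[0.57,0.84,0],"roll":0},{"linear":[0.57,0.84,0],"roll":0},{"linear":[0.57,0.84,0],"roll":0},{"linear":[0.57,0.84,0],"roll":0},{"linear":[0.57,0.84,0],"roll":0},{"linear":[0.57,0.84,0],"roll":0},{"linear":[0.57,0.84,0],"roll":0},{"linear":[0,0,0],"roll":0},{"linear":[0,0,0],"roll":0}]'
python3 -c "
from rig import env;print(env.observe()['q'])"
```

```text
time_s: 29.93
position: [0.0199, -0.5048, 0.2264]
tool_rot: [[0.198, 0.98, 0.031], [0.98, -0.199, 0.006], [0.012, 0.029, -1.0]]
ft_force: [1.0, -1.7, -0.3]
grip_width: 0.0853
gripper_force: 0.0
time_s: 30.77
position: [0.3193, -0.3795, 0.2366]
tool_rot: [[0.194, 0.98, 0.032], [0.981, -0.195, 0.007], [0.013, 0.03, -0.999]]
ft_force: [0.2, 0.8, 0.9]
grip_width: 0.0854
gripper_force: 0.0
[-64.61688926  15.7473277   82.64402084   1.86474584  81.17292737
 -53.67137989]
```

```bash
cat > br.py <<'E'
from h import *
import sys
w=optics.get_image("wrist");c=optics.calibration("wrist");np.save("pics/"+sys.argv[1],w)
h=cv2.cvtColor(w,cv2.COLOR_RGB2HSV);m=cv2.inRange(h,(12,110,60),(32,255,255))
n,l,st,ce=cv2.connectedComponentsWithStats(m)
for i in range(1,n):
    if st[i,4]>150:
        x,y,a,b=st[i,:4];print(st[i],ce[i].round(1),onz(ray("",ce[i],c),.03).round(4))
print(c["T"][:3,3].round(4),c["T"][:3,:3].round(3).tolist())
E
python3 br.py a1.npy; python3 -m jog '[{"linear":[0.5,0.71,0],"roll":0},{"linear":[0.5,0.71,0],"roll":0},{"linear":[0.5,0.71,0],"roll":0},{"linear":[0.5,0.71,0],"roll":0},{"linear":[0.5,0.71,0],"roll":0},{"linear":[0,0,0],"roll":0},{"linear":[0,0,0],"roll":0}]'; python3 br.py a2.npy
python3 - <<'E'
import numpy as np,cv2
cv2.imwrite("pics/a.png",np.hstack([cv2.resize(np.load(f"pics/a{i}.npy"),(400,300)) for i in(1,2)])[:,:,::-1])
E
```

```text
[433 100  49  38 983] [455.8 117.4] [ 0.4736 -0.3112  0.03  ]
[ 0.3272 -0.3148  0.3801] [[0.98, -0.198, -0.023], [-0.198, -0.946, -0.258], [0.029, 0.257, -0.966]]
time_s: 31.4
position: [0.4764, -0.3115, 0.2414]
tool_rot: [[0.199, 0.98, 0.031], [0.98, -0.199, 0.008], [0.014, 0.029, -0.999]]
ft_force: [-0.8, -0.8, 0.3]
grip_width: 0.0854
gripper_force: 0.0
[304 194  32  36 704] [319.4 209.9] [ 0.4774 -0.3079  0.03  ]
[ 0.4852 -0.2468  0.3851] [[0.979, -0.201, -0.025], [-0.201, -0.945, -0.256], [0.028, 0.256, -0.966]]
```

View pics/a.png

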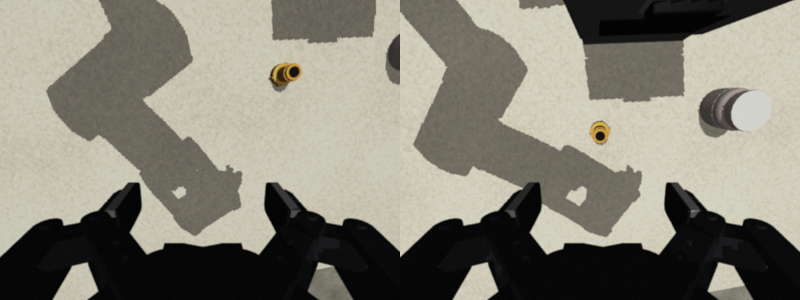

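The wrist pictures show the coupling's top ring at full-image pixels (467,115) in the first view and (320,217) in the second. The foot is just above the ring, at (319,205), in the second.

```bash
python3 - <<'E'
from h import *
b=optics.calibration("wrist")
R1=np.array([[0.98,-.198,-.023],[-.198,-.946,-.258],[.029,.257,-.966]]);a=dict(b);T=np.eye(4);T[:3,:3]=R1;T[:3,3]=[.3272,-.3148,.3801];a["T"]=T
r1,r2=ray("",(467,115),a),ray("",(320,217),b)
print(tri([r1,r2]),onz(r1,.055),onz(r2,.055),onz(ray("",(319,205),b),.012),env.observe()["position"])
E
```

```text
(array([ 0.47676707, -0.31169936,  0.04865845]), np.float64(0.00036676806441013034)) [ 0.47373831 -0.3114334   0.055     ] [ 0.4770639  -0.31081346  0.055     ] [ 0.47772573 -0.30538243  0.012     ] [ 0.47559034 -0.31200955  0.24136656]
```

```bash
python3 -m jog '[{"linear":[0,-0.02,0.8],"roll":0},{"linear":[0,-0.02,0.8],"roll":0},{"linear":[0,-0.02,0.8],"roll":0},{"linear":[0,-0.02,0.8],"roll":0},{"linear":[0,-0.02,0.8],"roll":0},{"linear":[0,-0.02,0.8],"roll":0},{"linear":[0,0,0.26],"roll":0},{"linear":[0,0,0.26],"roll":0},{"linear":[0,0,0],"roll":0},{"linear":[0,0,0],"roll":0}]' 1 30; python3 -m jog '[{"linear":[0,0,0],"roll":0},{"linear":[0,0,0],"roll":0},{"linear":[0,0,0],"roll":0},{"linear":[0,0,0],"roll":0},{"linear":[0,0,0],"roll":0},{"linear":[0,0,0],"roll":0},{"linear":[0,0,0],"roll":0},{"linear":[0,0,0],"roll":0}]' -1 30
```

```text
time_s: 32.28
position: [0.4783, -0.3095, 0.0298]
tool_rot: [[0.201, 0.979, 0.032], [0.98, -0.201, 0.008], [0.014, 0.03, -0.999]]
ft_force: [0.3, -0.1, 0.0]
grip_width: 0.0853
gripper_force: 0.0
time_s: 32.95
position: [0.4781, -0.3085, 0.0291]
tool_rot: [[0.2, 0.979, 0.031], [0.98, -0.2, 0.009], [0.015, 0.029, -0.999]]
ft_force: [-0.8, 1.0, 6.0]
grip_width: 0.0226
gripper_force: 29.1
```

```bash
python3 -m jog '[{"linear":[0,0,-0.3],"roll":0},{"linear":[0,0,-0.9],"roll":0},{"linear":[0,0,-1],"roll":0},{"linear":[0,0,-1],"roll":0},{"linear":[0,0,-1],"roll":0},{"linear":[0,0,-1],"roll":0},{"linear":[0,0,-1],"roll":0},{"linear":[0,0,-0.8],"roll":0}]'; python3 -m jog '[{"linear":[0.6,0.15,0],"roll":0},{"linear":[0.6,0.15,0],"roll":0},{"linear":[0.6,0.15,0],"roll":0},{"linear":[0.6,0.15,0],"roll":0},{"linear":[0.6,0.15,0],"roll":0},{"linear":[0.6,0.15,0],"roll":0},{"linear":[0.6,0.15,0],"roll":0},{"linear":[0.6,0.15,0],"roll":0},{"linear":[0.6,0.15,0],"roll":0},{"linear":[0,0,0],"roll":0},{"linear":[0,0,0],"roll":0}]'; python3 -c "
from rig import env;print(env.observe()['q'])"
```

```text
time_s: 33.62
position: [0.4692, -0.3108, 0.3116]
tool_rot: [[0.2, 0.979, 0.033], [0.98, -0.2, 0.007], [0.014, 0.031, -0.999]]
ft_force: [0.3, -0.5, -1.4]
grip_width: 0.0222
gripper_force: 29.9
time_s: 34.53
position: [0.5656, -0.1092, 0.3128]
tool_rot: [[0.198, 0.98, 0.03], [0.98, -0.198, 0.009], [0.015, 0.028, -0.999]]
ft_force: [-0.2, -0.6, -1.2]
grip_width: 0.022
gripper_force: 29.9
[-23.23293347  21.38898941  61.69273608   1.17277251  95.51919381
 -11.67882068]
```

```bash
python3 -m jog '[{"linear":[0.02,0.05,0.5],"roll":0},{"linear":[0.02,0,0.5],"roll":0},{"linear":[0,0,0.5],"roll":0},{"linear":[0,0,0.5],"roll":0},{"linear":[0,0,0.5],"roll":0},{"linear":[0,0,0.5],"roll":0},{"linear":[0,0,0],"roll":0},{"linear":[0,0,0],"roll":0}]'; python3 -m jog '[{"linear":[0,0,0.5],"roll":0},{"linear":[0,0,0.5],"roll":0},{"linear":[0,0,0.5],"roll":0},{"linear":[0,0,0.5],"roll":0},{"linear":[0,0,0.5],"roll":0},{"linear":[0,0,0.5],"roll":0},{"linear":[0,0,0.5],"roll":0},{"linear":[0,0,0],"roll":0},{"linear":[0,0,0],"roll":0}]'
```

```text
time_s: 35.2
position: [0.571, -0.1087, 0.1931]
tool_rot: [[0.201, 0.979, 0.029], [0.979, -0.201, 0.009], [0.015, 0.027, -1.0]]
ft_force: [0.1, 0.5, -1.2]
grip_width: 0.0222
gripper_force: 29.9
time_s: 35.95
position: [0.5763, -0.1073, 0.0544]
tool_rot: [[0.2, 0.979, 0.032], [0.98, -0.201, 0.009], [0.015, 0.029, -0.999]]
ft_force: [0.2, 0.0, -1.9]
grip_width: 0.0222
gripper_force: 29.9
```

```bash
python3 -m jog '[{"linear":[0,0,0.15],"roll":0},{"linear":[0,0,0.14],"roll":0},{"linear":[0,0,0.12],"roll":0},{"linear":[0,0,0],"roll":0},{"linear":[0,0,0],"roll":0}]'; python3 -m jog '[{"linear":[0,0,0.03],"roll":0},{"linear":[0,0,0.03],"roll":0},{"linear":[0,0,0],"roll":0},{"linear":[0,0,0],"roll":0}]'
```

```text
time_s: 36.37
position: [0.5764, -0.1066, 0.037]
tool_rot: [[0.2, 0.979, 0.031], [0.98, -0.2, 0.009], [0.015, 0.029, -0.999]]
ft_force: [-0.3, -0.3, -0.5]
grip_width: 0.0227
gripper_force: 29.9
time_s: 36.7
position: [0.5764, -0.1066, 0.0346]
tool_rot: [[0.2, 0.979, 0.031], [0.98, -0.2, 0.009], [0.015, 0.029, -0.999]]
ft_force: [-0.5, 0.8, -1.6]
grip_width: 0.0219
gripper_force: 29.9
```

```bash
python3 -m jog '[{"linear":[0,0,0.025],"roll":0},{"linear":[0,0,0],"roll":0},{"linear":[0,0,0],"roll":0}]';  python3 -c "
from rig import env;print(env.observe()['ft_force'])"; python3 -m jog '[{"linear":[0,0,0.012],"roll":0},{"linear":[0,0,0],"roll":0},{"linear":[0,0,0],"roll":0}]'
```

```text
time_s: 36.95
position: [0.5767, -0.1066, 0.0341]
tool_rot: [[0.2, 0.979, 0.032], [0.98, -0.2, 0.009], [0.015, 0.03, -0.999]]
ft_force: [-1.8, 0.9, 4.3]
grip_width: 0.0225
gripper_force: 30.6
[-1.77396447  0.93119918  4.32996383]
time_s: 37.2
position: [0.5768, -0.1067, 0.0341]
tool_rot: [[0.2, 0.979, 0.032], [0.98, -0.2, 0.008], [0.015, 0.03, -0.999]]
ft_force: [-1.5, 0.5, 8.7]
grip_width: 0.0225
gripper_force: 31.4
```

```bash
python3 -m jog '[{"linear":[0,0,0],"roll":0},{"linear":[0,0,0],"roll":0},{"linear":[0,0,0],"roll":0},{"linear":[0,0,0],"roll":0},{"linear":[0,0,0],"roll":0},{"linear":[0,0,0],"roll":0}]' 0.3 20; python3 -m jog '[{"linear":[0,0,-0.2],"roll":0},{"linear":[0,0,-0.4],"roll":0},{"linear":[0,0,-0.5],"roll":0},{"linear":[0,0,-0.6],"roll":0},{"linear":[0,0,-0.6],"roll":0},{"linear":[0,0,-0.7],"roll":0},{"linear":[0,0,-0.7],"roll":0},{"linear":[0,0,-0.7],"roll":0},{"linear":[0,0,-0.7],"roll":0},{"linear":[0,0,-0.7],"roll":0},{"linear":[0,0,-0.7],"roll":0},{"linear":[0,0,-0.7],"roll":0}]'
python3 -m jog '[{"linear":[0,0,0],"roll":0},{"linear":[0,0,0],"roll":0},{"linear":[0,0,0],"roll":0}]'
python3 - <<'E'
from h import *
a=optics.get_image("scene");w=optics.get_image("wrist");s=env.observe();print(s["ft_force"],s["q"])
a=cv2.resize(a[140:400,160:420],(400,400),interpolation=2)
cv2.imwrite("pics/z.png",cv2.convertScaleAbs(np.hstack([a,cv2.copyMakeBorder(cv2.resize(w,(400,300)),0,100,0,0,0)]),alpha=1.3)[:,:,::-1])
E
```

```text
time_s: 37.7
position: [0.5764, -0.1066, 0.033]
tool_rot: [[0.2, 0.979, 0.031], [0.98, -0.2, 0.009], [0.015, 0.029, -0.999]]
ft_force: [0.3, -0.0, -0.1]
grip_width: 0.0556
gripper_force: 0.0
time_s: 38.7
position: [0.5669, -0.1089, 0.3231]
tool_rot: [[0.2, 0.979, 0.032], [0.98, -0.2, 0.009], [0.015, 0.029, -0.999]]
ft_force: [0.3, -0.1, -0.9]
grip_width: 0.0556
gripper_force: 0.0
time_s: 38.95
position: [0.5671, -0.109, 0.3205]
tool_rot: [[0.2, 0.979, 0.03], [0.98, -0.2, 0.009], [0.015, 0.028, -1.0]]
ft_force: [-0.5, -0.7, -0.0]
grip_width: 0.0555
gripper_force: 0.0
[ 0.48013518  0.51780529 -0.44893142] [-23.14977181  21.48219121  60.44796329   1.1785123   96.77028695
 -11.44529767]
```

View pics/z.png

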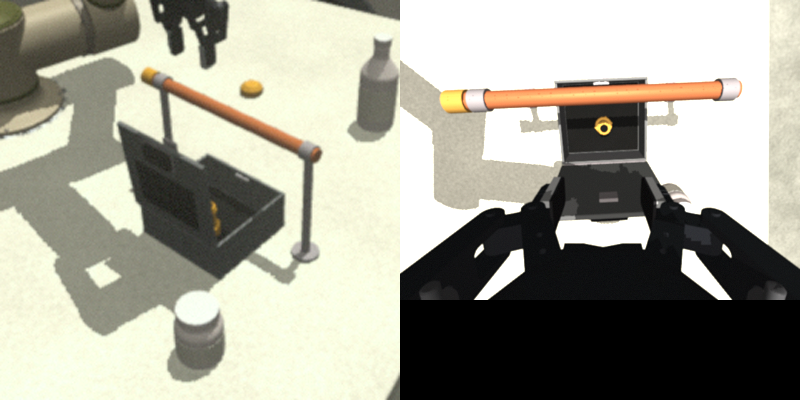

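The coupling stands upright in the case (right panel, (603,127)). The lid is open, the other things are where they stood, and the robot touches nothing, so I hand in.

```bash
python3 -c "
from rig import env;print(env.close_job())"
```

```text
the job is handed in; nothing more can be done
None
```

The job is handed in at about 39 s: the lid was eased up to its stop against the tool and left open, the coupling stands upright on the case floor and is released, and the other things were left alone; no verdict was shown.

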